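# Nest the last channel offcut upside down among its neighbours

### The job

Put away the last aluminium channel, which lies on its side on the table: turn it legs down and nest it in the free place of the steel cradle, beside the channel that is already upside down there, so that it straddles the two neighbouring legs of the upright channels and its own legs stand fully down in their troughs, level and centred lengthwise. Keep the channels already in the cradle properly seated, and leave the side cutter and the tape roll where they lie.

Things in the scene. Friction and masses are not known exactly. Their poses are not given: they have to be found in the camera images.
- channel: loose aluminium U channel, 68 mm long, 32 wide, 34 from web back to leg tips, walls 6 mm, about 110 g. At the start it lies on one leg, 32 mm high; origin: centre of that underside. Own axes: x along the length; y from web to leg tips (web back at y = -17, tips at +17 mm); z across the legs, 0 to 32 mm, up at the start. Nested, y points straight down; either end may lead
- channel_back (a point): middle of the outer face (back) of the loose channel's web, at (0, -17, 16) mm in the channel's frame, same axes; nested, this is the middle of its top face
- cradle: fixed dark steel tray, 78 mm long (x), 112 wide (y). Origin: centre of underside; x along the channels, z up. Floor 6 mm thick, side walls 26 mm high, low lips at both ends 11 mm high. Three upright channels stand in it at y = -34.8, 0, +34.8 mm; an upside-down one straddles legs at y = +17.4; the free place is at y = -17.4 mm
- gap (a point): the free place: fixed in the cradle at (0, -17.4, 46) mm, cradle axes. The middle of the last channel's top face comes here when it is fully nested (its leg tips on the webs of the upright channels, 12 mm above the table)
- base_right: upright aluminium channel (legs up) in the cradle at y = -34.8 mm; its +y leg stands under the free place; 60 mm long, 32 mm wide, 34 mm high, walls 6 mm, loose with about 0.4 mm play sideways. Origin: centre of its underside, 6 mm above the table; x along its length, z up
- base_mid: like base_right, in the middle place (y = 0): its -y leg stands under the free place; leg tops 40 mm above the table
- base_left: like base_right, at y = +34.8 mm, under the upside-down channel. The two legs under the free place with the gap between them take 14.8 mm; the last channel's opening is 20 mm, its legs 6 mm, the troughs 20 mm wide
- cap_done: channel already nested upside down at y = +17.4 mm, same size as the loose one (68 mm long), loose, up to 2.5 mm off sideways. Origin: centre between its leg tips, 12 mm above the table; x along its length, z up; its top face is 34 mm above the origin, 46 mm above the table. The side gap left between it and the last channel is 0.5 to 4 mm
- side_cutter: side cutter lying on the table, 146 x 55 x 14 mm: leave it alone. Origin: centre of its underside
- tape_electrical: black roll of tape lying on the table, 62 mm across, 19 mm high: leave it alone. Origin: centre of its underside
Things that resemble listed ones, but are neither listed nor needed, are in the scene too. What is shaped like the base_right but purple is not meant.

How it is judged:
At the end, for the whole second after the job is handed in: The last channel rests legs down (within 4 deg), in line with the cradle (4.5 deg), its top within 5 mm sideways and 8 mm lengthwise of the free place and 43 to 48.5 mm above the table; the other four channels still sit down (2.5 mm) and upright (4 deg) (x of channel_back in the frame of cradle between -0.008 and 0.008 m and y of channel_back in the frame of cradle between -0.0224 and -0.0124 m and z of channel_back in the frame of cradle between 0.043 and 0.0485 m and angle between channel's own y axis and vertical above 3.07 rad and angle between the x axis of channel and the x axis of cradle, either way round below 0.08 rad and linear speed of channel below 0.01 m/s and z of each of base_right, base_mid, base_left in the frame of cradle below 0.0085 m and angle between each of base_right, base_mid, base_left, cap_done's own z axis and vertical below 0.07 rad and z of cap_done in the frame of cradle below 0.0145 m); the robot touches nothing.
It fails at once if the side cutter was shifted by more than 30 mm (distance of side_cutter from where it was at the start of the episode above 0.03 m).
It fails at once if the roll of tape was shifted by more than 30 mm (distance of tape_electrical from where it was at the start of the episode above 0.03 m).
It also fails if it takes over 51 s, if anything falls off the work surface, if the arm or the gripper's body presses on something with over 40 N, if the wrist force passes 120 N, or if a joint passes its speed limit or range.

### The arm

A 6-joint arm with a two-finger parallel gripper is mounted at the origin on a cart in front of the work surface, level with it; the furniture and walls round the work are solid. World frame = base frame: x ahead of the robot, y to its left, z up, the work surface at z = 0. Lengths are in m, angles in rad, forces in N, time in s.
With the tool pointing down it reaches from about 0.25 to 0.725 m from the base axis. Payload 4 kg.
Tool frame: the origin (TCP) lies on the centre line of the jaws, within the pads' length; the fingertips stand ahead of it and the grasp point (between the pads) lies 3 mm ahead of it (bot.tcp_to_tips is the z of the fingertips in the tool frame, in m); z points along the fingers, y is the line along which they close (so a half turn about z gives the same grasp; the last joint's range is limited). The gripper opens to 85 mm and grips with 20 to 120 N. Pads are 22 mm wide; open, the fingers measure 114 mm over their backs; the gripper's body (76 mm by 85 mm) begins 54 mm behind the grasp point. The pads swing forward as they close: fully open they stand 13 mm farther back than shut.
Start: joints at [-1.281, 0.241, 0.005, 1.335, 0, 1.571], TCP at [0.143, -0.479, 0.253] pointing down, gripper open.
Joint ranges: [-2.72, 2.72], [-1.05, 1.87], [-1.09, 1.28], [-1.99, 2.15], [-1.42, 1.44], [-3.14, 3.14]. Speed limits (rad/s): [2.79, 2.79, 3.14, 3.14, 3.14, 3.14].

### API

Orientations are given as a unit quaternion [x, y, z, w].
In Python, from workcell import telemetry, camera, camera_params, ticket, boxes_of, cut_out, spot_point, bot gives the robot as it stands.
- The arm moves only by the shell command python3 -m creep 'ROWS'. ROWS is text: rows parted by semicolons, each of 5 numbers parted by spaces: the opening, from 0 (shut) to 1 (fully open), then the shift along the tool's x, y, z in units of 150 mm (1.0 is 150 mm), then the turn about the tool's z in units of 180 degrees (1.0 is 180 degrees). In form: claw x y z turn; .... A call has 1 to 12 rows; each row is the pose to reach, as a shift and turn from the pose commanded when the call began, along the tool's axes at that moment, turning the shorter way round; what a row does not reach only later rows make up. A row lasts 1/8 s, in which the tool goes at most 62.5 mm and 10.7 degrees, less where a joint would pass 70% of its speed; a pose out of reach is approached as far as the arm can. A call with a number of a shift or a turn outside -1 to 1 is refused whole. A call with a gripper value outside its range is refused whole. The fingers move at their own pace and stop on an object; the grip force is fixed at half the most. Time passes only in rows, so rows that repeat a pose let the fingers close. It gives the time, the measured TCP pose, the force, the opening and the grip force at its end, in the units of the state.
- telemetry.get_obs(): the state, without advancing time (a new reading comes with each control period).
- camera(name): name is "scene" or "top"; returns the picture (400x640x3 uint8, red, green, blue); there is no depth.
- camera_params(name): a dict with "camera_matrix" (3x3 intrinsics, pixels), "eye" and "attitude" of the camera in the world. Camera axes: x right, y down, z forward; pixel columns grow to the right and rows downward; lengths in m; the calibration is good to about 2 mm. A picture is of the moment at which its call begins. camera_params takes no time and is no camera call.
- ticket.job_done(): hands the job in; it is judged then, once.
Trained networks look in the newest picture that a camera, given by its name, has taken for a name from the list of things; names that differ only in an ending like _2 or _b are one class to them, and where a whole thing is asked for, a point or a joint stands for the part that bears it (a point fixed in the world has none). Each returns a list of dicts, best first, with "conf" (0 to 1); they miss things now and then, are a little off and sometimes report something else, mostly with a low value. They report only what shows in the picture. A call takes as long as a camera call. They do not tell look-alikes from the thing itself.
- boxes_of(thing, camera): "at" ([x, y, z] in m, in world coordinates, good to about 4 mm: the middle of the surface that is visible of it).
- cut_out(thing, camera): "pixels" (400x640 bool, what is visible of it).
- spot_point(thing, camera): "at" ([x, y, z] in m, in world coordinates, good to about 4 mm: a listed point, or the origin of a listed thing).
The state is a dict: "clock": time; "joint_pos": joint angles; "joint_vel": joint speeds; "tau": joint torques, N m; "eef_pos": TCP position; "tool_rot": TCP orientation; "ft_force": force on the tool from outside, world axes, zero at the start; "ft_torque": the same for the moment, N m; "grip_width": finger opening in m; "grasp_force": force on a finger pad.
Only numpy, scipy, OpenCV 4.12 (cv2) and the standard library are available. Lean on these libraries where they do the work, as an engineer would, in place of code of your own. Each camera call takes 0.05 s, during which the arm holds its last target. There are 200 camera calls.

## Working session

There is one attempt and no reset: what is moved stays moved. The work goes in short steps, Python scripts to look and compute and a shell command to move; the robot and the scene stay as the last step left them, time stands still between calls to the robot, and variables do not carry over. Pictures are saved under pics/ and viewed, at most 10 in all, crops included, and the job is handed in when it is done.

```bash
ls; mkdir -p pics; python3 - <<'E'
from workcell import *
import cv2,numpy as np
np.set_printoptions(precision=4,suppress=True)
for c in ("top","scene"):
    im=camera(c); cv2.imwrite(f"pics/{c}0.png",im[:,:,::-1]); p=camera_params(c); print(c,p)
    for t in ("channel","channel_back","cradle","gap","base_right","cap_done","side_cutter","tape_electrical"):
        try:print(t,[(np.round(d["at"],4),round(d["conf"],2)) for d in spot_point(t,c)])
        except Exception as e: print(t,e)
o=telemetry.get_obs();print(o);print(bot.tcp_to_tips)
E
```

```text
pics
top {'camera_matrix': array([[500.2367,   0.    , 320.5385],
       [  0.    , 500.2367, 192.7671],
       [  0.    ,   0.    ,   1.    ]]), 'eye': array([0.4282, 0.2456, 0.943 ]), 'attitude': array([-0.6997,  0.7113, -0.0495,  0.045 ])}
channel [(array([ 0.4002,  0.3153, -0.0036]), 0.79)]
channel_back [(array([0.4017, 0.2994, 0.0165]), 0.97)]
cradle []
gap [(array([0.5854, 0.1334, 0.0458]), 0.72)]
base_right [(array([0.5873, 0.1134, 0.0043]), 0.82), (array([0.533 , 0.3163, 0.0031]), 0.8), (array([0.5884, 0.1324, 0.0419]), 0.47)]
cap_done [(array([0.5775, 0.1666, 0.0136]), 0.87)]
side_cutter [(array([ 0.3954,  0.1306, -0.0029]), 0.91)]
tape_electrical [(array([ 0.6526,  0.3205, -0.0009]), 0.58)]
scene {'camera_matrix': array([[510.7709,   0.    , 319.6185],
       [  0.    , 510.7709, 202.6148],
       [  0.    ,   0.    ,   1.    ]]), 'eye': array([ 0.1407, -0.2404,  0.6147]), 'attitude': array([ 0.8528, -0.3095,  0.1403, -0.3967])}
channel [(array([ 0.397 ,  0.3111, -0.0012]), 0.84)]
channel_back [(array([0.4022, 0.2976, 0.0147]), 0.59)]
cradle [(array([ 0.5807,  0.1515, -0.0004]), 0.61)]
gap [(array([0.5819, 0.1687, 0.015 ]), 0.26)]
base_right [(array([0.5821, 0.1144, 0.0078]), 0.83), (array([0.5331, 0.3191, 0.0037]), 0.72)]
cap_done [(array([0.5818, 0.1697, 0.0128]), 0.98)]
side_cutter []
tape_electrical [(array([0.6513, 0.3187, 0.0041]), 0.69)]
{'clock': 0.9, 'joint_pos': array([-1.281 ,  0.2406,  0.005 ,  1.3352, -0.    ,  1.5708]), 'joint_vel': array([ 0.    , -0.    ,  0.0012,  0.    ,  0.0004,  0.0008]), 'tau': array([ -0.0004, -37.2192,  25.2695,   0.001 ,  -0.0001,  -0.    ]), 'eef_pos': array([ 0.1429, -0.4792,  0.2533]), 'tool_rot': array([ 0.9895,  0.1444, -0.    ,  0.    ]), 'ft_force': array([-0.3005,  0.6491, -0.5481]), 'ft_torque': array([ 0.0049, -0.0452, -0.0638]), 'grasp_force': 0.0, 'grip_width': 0.08485995424692652}
0.022
```

View pics/top0.png

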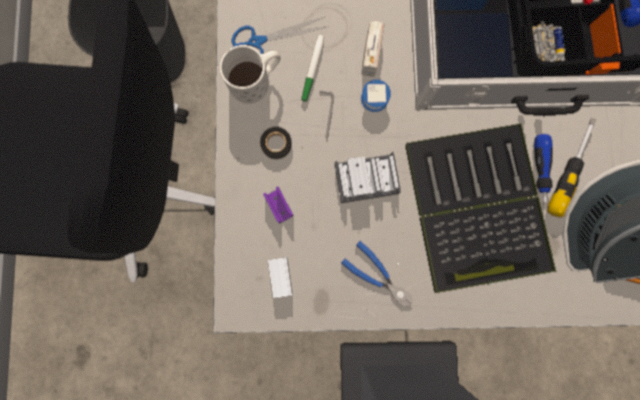

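View pics/scene0.png

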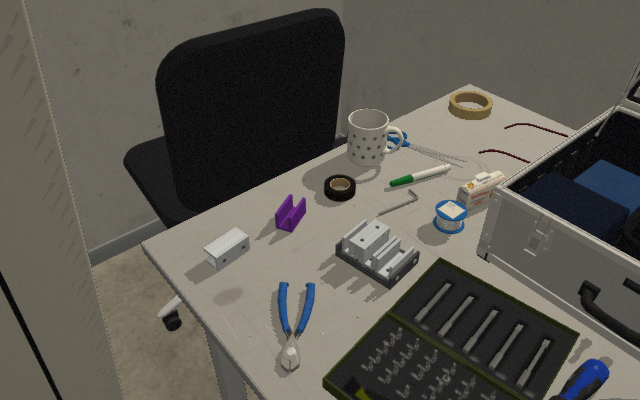

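The top view shows the loose white channel at (280,278) and the purple look-alike at (278,205). The cradle is at (367,177), with its free place at the right, the cutter at (378,273) and the tape at (276,142). The candidates for the channel to move are the white one at (280,278) and the purple one at (278,205). Only the white aluminium one lying on its side fits the description, and I'll confirm that in a crop.

```bash
cat > h.py <<'E'
from workcell import *
import cv2,numpy as np
from scipy.spatial.transform import Rotation as R
np.set_printoptions(precision=4,suppress=True)
def ray(c,uv,z):
    p=camera_params(c);K=p["camera_matrix"]
    d=np.c_[np.atleast_2d(uv),np.ones(len(np.atleast_2d(uv)))]@np.linalg.inv(K).T@R.from_quat(p["attitude"]).as_matrix().T
    e=p["eye"];return e+d*((z-e[2])/d[:,2])[:,None]
def proj(c,P):
    p=camera_params(c);q=(np.atleast_2d(P)-p["eye"])@R.from_quat(p["attitude"]).as_matrix()@p["camera_matrix"].T
    return q[:,:2]/q[:,2:]
def corners(P,n=4):
    return cv2.minAreaRect(np.float32(P[:,:2]))
def top():
    o=telemetry.get_obs();print("t",o["clock"],"tcp",o["eef_pos"],"toolx deg",np.degrees(np.arctan2(*R.from_quat(o["tool_rot"]).as_matrix()[1::-1,0])),"w",o["grip_width"],"F",o["ft_force"])
E
python3 - <<'E'
from h import *
im=camera("top")
for t,z in (("channel",.032),("cap_done",.046),("cradle",.026),("base_right",.04)):
    for d in cut_out(t,"top"):
        m=d["pixels"]; v,u=np.nonzero(m); P=ray("top",np.c_[u,v]+0.0,z)
        c,s,a=cv2.minAreaRect(np.float32(P[:,:2]*1000)); print(t,round(d["conf"],2),m.sum(),np.round(c,1),np.round(s,1),round(a,1),"pix",u.mean().round(),v.mean().round())
a=cv2.resize(im[240:320,240:340],None,fx=5,fy=5,interpolation=cv2.INTER_CUBIC)
b=cv2.resize(im[140:220,320:420],None,fx=5,fy=5,interpolation=cv2.INTER_CUBIC)
cv2.imwrite("pics/crop1.png",np.vstack([a,b])[:600*2,:,::-1][::1][:800]) 
cv2.imwrite("pics/crop1.png",cv2.resize(np.hstack([a,b])[:,:,::-1],(800,320)))
E
```

```text
channel 0.83 716 [399.1 314.2] [66.4 35.7] 8.0 pix 280.0 277.0
cap_done 0.59 676 [578.3 170.5] [70.4 33.9] 6.6 pix 358.0 176.0
cradle 0.79 569 [578.1 152.1] [ 78.1 114.3] 8.7 pix 363.0 184.0
cradle 0.69 270 [581.5 141.7] [60.1 16.7] 10.2 pix 373.0 176.0
base_right 0.77 603 [583.3 117.7] [62.8 34.4] 7.8 pix 386.0 174.0
base_right 0.67 571 [529.5 316.3] [60.6 33.2] 25.9 pix 279.0 205.0
```

View pics/crop1.png

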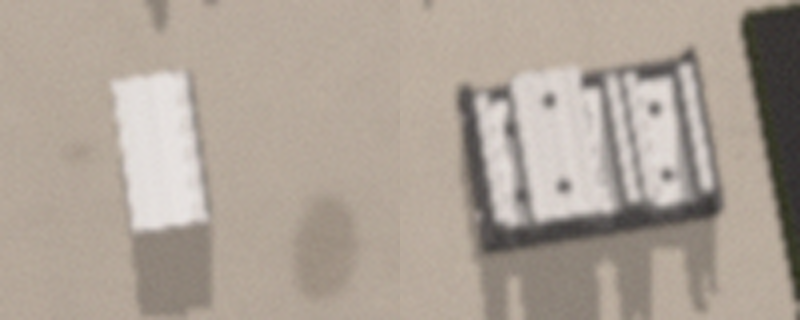

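The crop confirms it: the white channel at (280,278) lies on its side with the web to the right. The cradle's free place is over the leg pair right of the cap, at about (373,176). Both sit at a yaw of about 8°. The tool can't tilt, so I'll grip the end faces near the upper leg tip and roll the channel over its lower tip edge against the table. I'm moving there now.

```bash
python3 -m creep '1 0.63 -0.91 0 0;1 0.63 -0.91 0 0;1 0.63 -0.91 0 0'; python3 -m creep '1 0.63 -0.91 0 0;1 0.63 -0.91 0 0;1 0.63 -0.91 0 0'; python3 -m creep '1 0.63 -0.91 0 0;1 0.63 -0.91 0 0;1 0.63 -0.91 0 0';python3 -m creep '1 0.63 -0.91 0.3 0;1 0.63 -0.91 0.3 0;1 0.63 -0.91 0.3 0'; python3 -m creep '1 0.6 -0.9 0.4 -0.06;1 0.6 -0.9 0.4 -0.12;1 0.6 -0.9 0.4 -0.18;1 0.6 -0.9 0.4 -0.24;1 0.6 -0.9 0.4 -0.3;1 0.6 -0.9 0.4 -0.36;1 0.6 -0.9 0.4 -0.41;1 0.6 -0.9 0.4 -0.452;1 0.6 -0.9 0.4 -0.452';  python3 - <<'E'
from h import *
top()
E
```

```text
clock: 1.52
eef_pos: [0.1946, -0.3191, 0.2532]
tool_rot: [0.989, 0.145, 0.0, -0.0]
ft_force: [0.4, -1.1, -0.3]
grip_width: 0.0854
grasp_force: 0.0
clock: 1.9
eef_pos: [0.246, -0.1615, 0.2535]
tool_rot: [0.989, 0.145, 0.001, 0.0]
ft_force: [1.6, 0.1, -0.5]
grip_width: 0.0856
grasp_force: 0.0
clock: 2.28
eef_pos: [0.2979, -0.0035, 0.2537]
tool_rot: [0.989, 0.146, 0.001, 0.0]
ft_force: [0.1, -1.7, 0.3]
grip_width: 0.0855
grasp_force: 0.0
clock: 2.65
eef_pos: [0.3582, 0.1279, 0.2079]
tool_rot: [0.987, 0.163, -0.002, -0.012]
ft_force: [-0.2, -0.6, 0.5]
grip_width: 0.0853
grasp_force: 0.0
clock: 3.78
eef_pos: [0.4007, 0.2827, 0.1514]
tool_rot: [0.645, 0.764, 0.006, -0.01]
ft_force: [0.1, 0.1, -0.1]
grip_width: 0.0854
grasp_force: 0.0
t 3.775 tcp [0.4007 0.2827 0.1514] toolx deg 99.59836756824414 w 0.08538591515713854 F [ 0.076   0.1346 -0.069 ]
```

```bash
python3 -m creep '1 0.3 0.02 0.3 0;1 0.3 0.02 0.5 0;1 0.3 0.02 0.5 0'; python3 - <<'E'
from h import *
top(); o=telemetry.get_obs(); print(R.from_quat(o["tool_rot"]).as_matrix())
im=camera("top")
for c in("top","scene"):
    im=camera(c); print([(d["at"],d["conf"]) for d in spot_point("channel",c)+spot_point("channel_back",c)])
    u,v=proj(c,[[.39,.32,.03]])[0].astype(int)
    cv2.imwrite(f"pics/a_{c}.png",cv2.resize(im[max(v-50,0):v+50,u-65:u+65],None,fx=4,fy=4)[:,:,::-1])
a=[cv2.imread(f"pics/a_{c}.png") for c in("top","scene")]
cv2.imwrite("pics/a.png",cv2.resize(np.hstack(a),(800,308)))
E
```

```text
clock: 4.15
eef_pos: [0.3934, 0.3279, 0.075]
tool_rot: [0.645, 0.764, 0.003, -0.01]
ft_force: [-0.6, 0.1, -0.2]
grip_width: 0.0856
grasp_force: 0.0
t 4.15 tcp [0.3934 0.3279 0.075 ] toolx deg 99.62546233422171 w 0.08561278548984153 F [-0.5989  0.0537 -0.1737]
[[-0.1672  0.9859 -0.0123]
 [ 0.9857  0.1674  0.0173]
 [ 0.0191 -0.0092 -0.9998]]
[([0.3989, 0.317, -0.0049], 0.63)]
[([0.3978, 0.3117, 0.0013], 0.7), ([0.4013, 0.2971, 0.0169], 0.88)]
```

View pics/a.png

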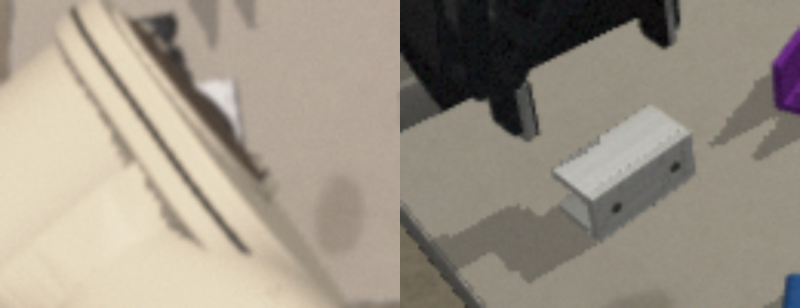

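The right half shows the web (two holes) facing the camera and the opening facing away, with the fingers over the far (tip) side. That is as intended, so I'll descend and grip the ends.

```bash
python3 -m creep '1 0 0.02 0.2 0.009;1 0 0.02 0.34 0.009;1 0 0.02 0.34 0.009;0 0 0.02 0.34 0.009;0 0 0.02 0.34 0.009;0 0 0.02 0.34 0.009;0 0 0.02 0.34 0.009'; python3 - <<'E'
from h import *
top(); o=telemetry.get_obs(); print(o["grasp_force"])
im=camera("scene"); u,v=proj("scene",[[.39,.32,.03]])[0].astype(int)
cv2.imwrite("pics/b.png",cv2.resize(im[v-50:v+50,u-65:u+65],None,fx=4,fy=4)[:,:,::-1])
E
```

```text
clock: 5.38
eef_pos: [0.3987, 0.3312, 0.0283]
tool_rot: [0.656, 0.755, 0.007, -0.01]
ft_force: [-1.6, -1.6, 5.9]
grip_width: 0.0655
grasp_force: 65.1
t 5.375 tcp [0.3987 0.3312 0.0283] toolx deg 98.0578352533636 w 0.0655198030544958 F [-1.591  -1.6149  5.8824]
65.11903166770935
```

View pics/b.png

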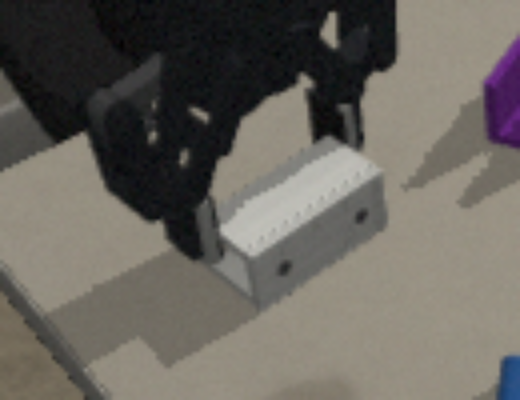

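The fingers hold the ends, but this grip is too low to roll the channel. I'll regrip higher, on the upper leg only.

```bash
python3 -m creep '1 0 0 0 0;1 0 0 -0.06 0;1 0 0 -0.06 0;0 0 0 -0.06 0;0 0 0 -0.06 0;0 0 0 -0.06 0'; python3 -m creep '0 0 0 0 0;0 0.02 0 0.02 0;0 0.04 0 0.02 0;0 0.04 0 0.02 0'; python3 - <<'E'
from h import *
top(); o=telemetry.get_obs(); print(o["grasp_force"])
E
```

```text
clock: 6.18
eef_pos: [0.3983, 0.3306, 0.0363]
tool_rot: [0.656, 0.755, 0.006, -0.01]
ft_force: [-1.5, -0.5, 8.0]
grip_width: 0.0656
grasp_force: 64.0
clock: 6.68
eef_pos: [0.3977, 0.335, 0.0363]
tool_rot: [0.656, 0.755, 0.006, -0.008]
ft_force: [-6.4, -11.3, 31.2]
grip_width: 0.0653
grasp_force: 65.7
t 6.675 tcp [0.3977 0.335  0.0363] toolx deg 98.01125582911904 w 0.06533626288169131 F [ -6.3679 -11.2746  31.2188]
65.67735314369202
```

```bash
python3 -m creep '0 0.03 0 0.0 0;0 0.06 0 0 0;0 0.09 0 0 0;0 0.1 0 0 0'; python3 - <<'E'
from h import *
im=camera("scene"); u,v=proj("scene",[[.39,.33,.03]])[0].astype(int)
cv2.imwrite("pics/c.png",cv2.resize(im[v-50:v+50,u-65:u+65],None,fx=4,fy=4)[:,:,::-1])
E
```

```text
clock: 7.18
eef_pos: [0.3963, 0.3495, 0.034]
tool_rot: [0.656, 0.755, 0.005, -0.007]
ft_force: [0.9, -7.7, 9.8]
grip_width: 0.065
grasp_force: 63.5
```

View pics/c.png

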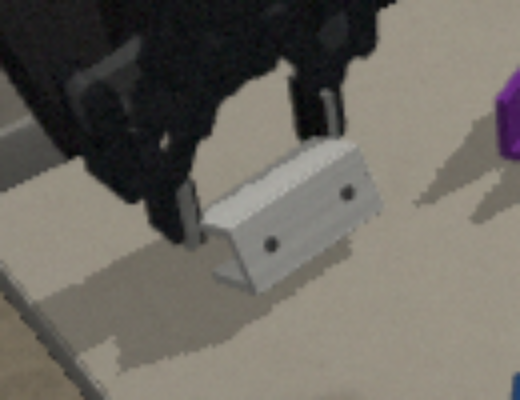

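It's tilting in the right sense, about 30–35°. Continuing the roll.

```bash
python3 -m creep '0 0.02 0 0.025 0;0 0.04 0 0.04 0;0 0.06 0 0.06 0;0 0.075 0 0.08 0;0 0.09 0 0.095 0;0 0.09 0 0.095 0'; python3 - <<'E'
from h import *
im=camera("scene"); u,v=proj("scene",[[.39,.34,.03]])[0].astype(int)
cv2.imwrite("pics/d.png",cv2.resize(im[v-50:v+50,u-65:u+65],None,fx=4,fy=4)[:,:,::-1])
E
```

```text
clock: 7.98
eef_pos: [0.394, 0.3665, 0.0209]
tool_rot: [0.655, 0.755, 0.008, -0.01]
ft_force: [-2.7, -0.2, 11.6]
grip_width: 0.0653
grasp_force: 62.8
```

View pics/d.png

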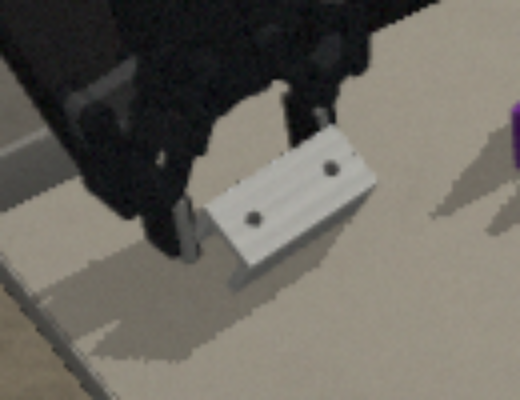

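The web now faces mostly up (about 65°, past the balance point), so releasing lets it fall onto its legs.

```bash
python3 -m creep '1 0 0 0 0;1 0 0 0 0;1 0 0 0 0;1 0 0 -0.3 0;1 -0.5 0 -0.6 0;1 -0.9 0 -0.9 0;1 -1 0 -1 0;1 -1 0 -1 0;1 -1 0 -1 0;1 -1 0 -1 0'; python3 - <<'E'
from h import *
top()
for c in("top","scene"):
    im=camera(c); print([(d["at"],d["conf"]) for d in spot_point("channel",c)+spot_point("channel_back",c)])
    for d in cut_out("channel",c)[:1]:
        v,u=np.nonzero(d["pixels"]); P=ray(c,np.c_[u,v],.034)
        print(c,d["pixels"].sum(),cv2.minAreaRect(np.float32(P[:,:2]*1000)))
        u,v=int(u.mean()),int(v.mean())
        cv2.imwrite(f"pics/e_{c}.png",cv2.resize(im[max(v-50,0):v+50,u-65:u+65],(520,400))[:,:,::-1])
a=[cv2.imread(f"pics/e_{c}.png") for c in("top","scene")]
cv2.imwrite("pics/e.png",cv2.resize(np.hstack(a),(800,308)))
E
```

```text
clock: 9.28
eef_pos: [0.4144, 0.2138, 0.1642]
tool_rot: [0.655, 0.755, 0.005, -0.01]
ft_force: [1.0, -0.4, -0.6]
grip_width: 0.0855
grasp_force: 0.0
t 9.275 tcp [0.4144 0.2138 0.1642] toolx deg 98.14060070882381 w 0.08547822787357862 F [ 0.9555 -0.4449 -0.5788]
[([0.4022, 0.307, 0.016], 0.57)]
top 731 ((400.767822265625, 320.0221862792969), (67.8008804321289, 35.01663589477539), 7.7914719581604)
[([0.3981, 0.3183, -0.0004], 0.61), ([0.4022, 0.3008, 0.0138], 0.79)]
scene 1116 ((392.9908447265625, 304.82427978515625), (81.77607727050781, 59.02521896362305), 8.448365211486816)
```

View pics/e.png

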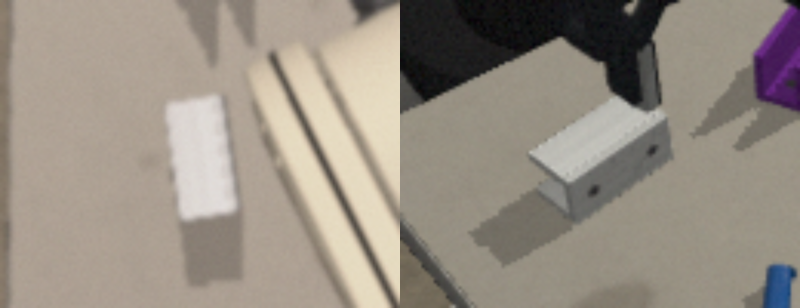

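It fell back onto its side, at about (400,320). I'll work out what tilt it had in the last gripped picture before repeating.

```bash
python3 - <<'E'
from h import *
for f,y0,pix in (("d",.34,[(208,208),(333,125),(247,263),(377,180)]),("c",.33,[(205,220),(345,140),(255,292),(380,208)])):
    u,v=proj("scene",[[.39,y0,.03]])[0].astype(int)
    q=np.array(pix)/4+[u-65,v-50]
    from scipy.optimize import least_squares
    def P(p):
        x,y,z,yaw,th=p; ex=np.array([np.cos(yaw),np.sin(yaw),0]); ey=np.array([-np.sin(yaw),np.cos(yaw),0]); ez=np.array([0,0,1.])
        Y=np.cos(th)*ey-np.sin(th)*ez; Z=np.sin(th)*ey+np.cos(th)*ez; o=np.array([x,y,z])
        return [o+a*ex-.017*Y+b*Z for a,b in((-.034,.032),(.034,.032),(-.034,0),(.034,0))],o+.017*Y
    for th0 in(.5,1.2):
        r=least_squares(lambda p:np.r_[(proj("scene",P(p)[0])-q).ravel(),(P(p)[1][2]-.000)*1000,(p[3]-.14)*50],[.39,.33,.02,.14,th0]); print(f,r.x,np.degrees(r.x[4]),r.cost, "corner",P(r.x)[1])
E
```

```text
d [0.3997 0.3231 0.0151 0.135  1.1165] 63.972309377567235 3.1246039494121507 corner [ 0.3987  0.3305 -0.0001]
d [0.3997 0.3231 0.0151 0.135  1.1166] 63.97379001008778 3.124603949971544 corner [ 0.3987  0.3305 -0.0001]
c [0.3962 0.3124 0.0114 0.128  0.7345] 42.081616413253414 2.672006310184858 corner [ 0.3946  0.3249 -0.    ]
c [0.3962 0.3124 0.0114 0.128  0.7345] 42.08143608679946 2.672006310175452 corner [ 0.3946  0.3249 -0.    ]
```

The tilt was 64°. The pads swing up as they open, and that dragged it back. I'll repeat with a slightly higher grip, roll to about 80°, and compensate the swing on release.

```bash
python3 -m creep '1 0.5 0.01 0.3 0;1 0.8 0.01 0.5 0;1 0.815 0.01 0.7 0;1 0.815 0.01 0.86 0;1 0.815 0.01 0.86 0;0 0.815 0.01 0.86 0;0 0.815 0.01 0.86 0;0 0.815 0.01 0.86 0'; python3 -m creep '0 0.02 0 0.02 0;0 0.04 0 0.02 0;0 0.07 0 0.02 0;0 0.1 0 0.02 0;0 0.13 0 0.02 0;0 0.14 0 0.02 0'; python3 -m creep '0 0.02 0 0.025 0;0 0.04 0 0.04 0;0 0.06 0 0.06 0;0 0.075 0 0.08 0;0 0.09 0 0.1 0;0 0.105 0 0.115 0;0 0.115 0 0.125 0;0 0.115 0 0.125 0'; python3 - <<'E'
from h import *
im=camera("scene"); u,v=proj("scene",[[.39,.345,.03]])[0].astype(int); print(u,v)
cv2.imwrite("pics/f.png",cv2.resize(im[v-50:v+50,u-65:u+65],None,fx=4,fy=4)[:,:,::-1])
for c in("top","scene"):
    camera(c); print([(d["at"],d["conf"]) for d in spot_point("channel",c)+spot_point("channel_back",c)])
E
```

```text
clock: 10.68
eef_pos: [0.3997, 0.338, 0.0413]
tool_rot: [0.656, 0.755, 0.007, -0.01]
ft_force: [-1.0, 0.1, 6.4]
grip_width: 0.0649
grasp_force: 65.4
clock: 11.42
eef_pos: [0.3977, 0.3568, 0.0391]
tool_rot: [0.656, 0.754, 0.007, -0.007]
ft_force: [0.3, -6.8, 9.2]
grip_width: 0.0645
grasp_force: 63.5
clock: 12.42
eef_pos: [0.3949, 0.3774, 0.0212]
tool_rot: [0.656, 0.755, 0.009, -0.01]
ft_force: [-2.3, 0.8, 9.7]
grip_width: 0.0637
grasp_force: 63.2
211 234
[([0.403, 0.3366, 0.0114], 0.94), ([0.4018, 0.3476, 0.0376], 0.63)]
[([0.398, 0.3332, 0.0131], 0.83), ([0.3971, 0.3445, 0.0347], 0.96), ([0.3945, 0.1342, -0.0016], 0.5)]
```

Tilt is about 75° by the points found. Release, with the upward pad swing compensated and a slight forward drag.

```bash
python3 -m creep '0 0.03 0 0.02 0;0.85 0.06 0 0.03 0;1 0.08 0 0.04 0;1 0.08 0 0.04 0;1 0.08 0 0.04 0;1 0.08 0 -0.1 0;1 0.08 0 -0.3 0;1 0.08 0 -0.3 0'; python3 - <<'E'
from h import *
top()
for c in("top","scene"):
    camera(c); print([(d["at"],d["conf"]) for d in spot_point("channel",c)+spot_point("channel_back",c)])
E
```

```text
clock: 13.78
eef_pos: [0.3933, 0.3878, 0.0659]
tool_rot: [0.656, 0.755, 0.008, -0.01]
ft_force: [0.7, -0.2, 0.6]
grip_width: 0.0855
grasp_force: 0.0
t 13.775 tcp [0.3933 0.3878 0.0659] toolx deg 98.05835915715429 w 0.08546683496261863 F [ 0.6718 -0.1643  0.5903]
[([0.4003, 0.3436, 0.0106], 0.95), ([0.3982, 0.3594, 0.0319], 0.69)]
[([0.3963, 0.3392, 0.0149], 0.76), ([0.3966, 0.36, 0.034], 0.85)]
```

It now stands legs down: back at about (0.397, 0.360, 0.034). I'll back off for an accurate measurement.

```bash
python3 -m creep '1 -0.1 0 -0.4 0;1 -0.6 0 -0.7 0;1 -1 0 -0.7 0;1 -1 0 -0.7 0;1 -1 0 -0.7 0;1 -1 0 -0.7 0'; python3 - <<'E'
from h import *
from scipy.optimize import least_squares
top()
# fit top faces from mask outlines, both cameras: silhouette box fit via convex hull IoU
def fit(name,zb,zt,L,W,x0,cams):
    ms=[]
    for c in cams:
        im=camera(c); d=cut_out(name,c)
        for k in d[:3]:
            v,u=np.nonzero(k["pixels"]); 
            if np.hypot(*(np.array([u.mean(),v.mean()])-proj(c,[[x0[0],x0[1],zt]])[0]))<15: ms.append((c,cv2.convexHull(np.c_[u,v].astype(np.float32)).reshape(-1,2),k["conf"]));break
    def sil(c,p):
        x,y,a=p; e=np.array([np.cos(a),np.sin(a)]);n=np.array([-e[1],e[0]])
        P=[np.r_[np.array([x,y])+i*L/2*e+j*W/2*n,z] for i in(-1,1) for j in(-1,1) for z in(zb,zt)]
        return cv2.convexHull(proj(c,P).astype(np.float32))
    def cost(p):
        t=0
        for c,h,_ in ms:
            s=sil(c,p); A=cv2.contourArea(s);B=cv2.contourArea(h);I=cv2.intersectConvexConvex(s,h.reshape(-1,1,2))[0]; t+=1-I/(A+B-I)
        return t
    from scipy.optimize import minimize
    r=minimize(cost,x0,method="Nelder-Mead",options=dict(initial_simplex=[x0,[x0[0]+.005,x0[1],x0[2]],[x0[0],x0[1]+.005,x0[2]],[x0[0],x0[1],x0[2]+.08]]))
    print(name,cams,r.x,np.degrees(r.x[2]),r.fun,len(ms))
for cs in(("top",),("scene",),("top","scene")):
    fit("channel",0,.034,.068,.032,[.398,.359,.14],cs)
for cs in(("top",),("scene",)):
    fit("channel",0.024,.046,.068,.032,[.58,.17,.14],cs) if 0 else fit("cap_done",.03,.046,.068,.032,[.579,.17,.14],cs)
    fit("base_right",.03,.04,.060,.032,[.583,.118,.14],cs)
im=camera("top"); 
cv2.imwrite("pics/top_g.png",cv2.resize(im[140:220,320:420],(750,600),interpolation=cv2.INTER_CUBIC)[:,:,::-1])
for c in("top","scene"):
    camera(c); print([(n,d["at"],d["conf"]) for n in("gap","cradle","cap_done","base_right","base_mid","base_left","channel_back") for d in spot_point(n,c)[:3] ])
E
```

```text
clock: 14.82
eef_pos: [0.4135, 0.2362, 0.1648]
tool_rot: [0.655, 0.755, 0.005, -0.01]
ft_force: [-0.8, 0.7, 0.8]
grip_width: 0.0855
grasp_force: 0.0
t 14.825 tcp [0.4135 0.2362 0.1648] toolx deg 98.07879608818023 w 0.08547083414637172 F [-0.7763  0.652   0.8282]
channel ('top',) [0.3982 0.3583 0.1644] 9.416573159443809 0.16577288953926106 1
channel ('scene',) [0.3978 0.36   0.1579] 9.045614394967178 0.11512978943912511 1
channel ('top', 'scene') [0.397  0.3596 0.1577] 9.03411818576203 0.18246277752284112 2
cap_done ('top',) [0.5793 0.1695 0.1361] 7.797824272130704 0.0514012906331065 1
base_right ('top',) [0.5841 0.1173 0.133 ] 7.622177289732442 0.04497477908636871 1
cap_done ('scene',) [0.5712 0.1604 0.2017] 11.559186408111461 0.2084484493268579 1
base_right ('scene',) [0.5793 0.1135 0.1701] 9.74662238802789 0.14478082473993592 1
[('gap', [0.586, 0.1525, 0.0077], 0.71), ('gap', [0.5859, 0.1337, 0.046], 0.56), ('cradle', [0.5772, 0.1671, 0.0127], 0.65), ('cradle', [0.6536, 0.322, 0.0004], 0.3), ('cap_done', [0.5781, 0.1686, 0.0126], 0.63), ('base_right', [0.5837, 0.1122, 0.0067], 0.96), ('base_right', [0.5336, 0.3153, 0.0009], 0.66), ('base_mid', [0.3994, 0.3609, 0.0343], 0.23), ('base_left', [0.5782, 0.1854, 0.0046], 0.64)]
[('cradle', [0.5811, 0.1541, -0.0012], 0.96), ('cap_done', [0.5802, 0.1699, 0.0155], 0.95), ('base_right', [0.5833, 0.1152, 0.0103], 0.77), ('base_right', [0.5317, 0.3164, 0.0042], 0.64), ('base_mid', [0.5804, 0.1522, 0.0066], 0.8), ('base_mid', [0.3952, 0.3589, 0.0314], 0.7), ('base_left', [0.5733, 0.1803, 0.0051], 0.88), ('base_left', [0.5789, 0.1692, 0.0138], 0.73), ('channel_back', [0.3962, 0.3571, 0.0326], 0.73)]
```

View pics/top_g.png

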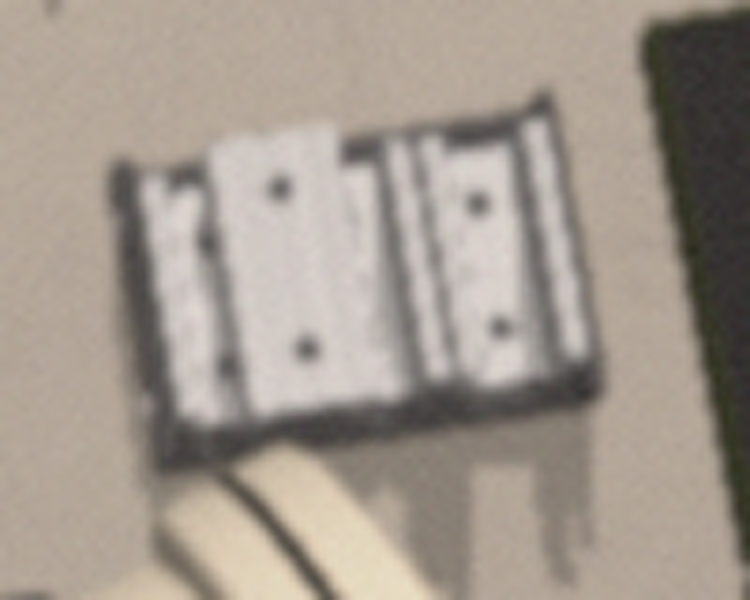

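The crop shows the free leg pair: the base_mid leg's right edge is at crop x≈432, y≈260, and base_right's outer edge is at x≈574. I'll convert those, and measure the channel's white top face in the same camera.

```bash
python3 - <<'E'
from h import *
f=lambda u,v:((u+.5)/7.5-.5+320,(v+.5)/7.5-.5+140)
print("gap line pt z.04",ray("top",[f(436.5,260)],.04), "ends of left stripe",ray("top",[f(412,138),f(448,380)],.04))
im=camera("top"); g=cv2.cvtColor(im,cv2.COLOR_RGB2GRAY); u0,v0=proj("top",[[.398,.359,.034]])[0]; print(u0,v0)
u,v=int(u0),int(v0); w=im[v-30:v+30,u-30:u+30].astype(int)
m=((w.min(2)>200)).astype(np.uint8); print(np.bincount((w.min(2)//10).ravel()))
for th in(185,195,205):
    m=(w.min(2)>th).astype(np.uint8); n,l,s,_=cv2.connectedComponentsWithStats(m); k=1+s[1:,4].argmax(); vv,uu=np.nonzero(l==k)
    P=ray("top",np.c_[uu+u-30,vv+v-30],.034); print(th,s[k],cv2.minAreaRect(np.float32(P[:,:2]*1000)),P.mean(0))
E
```

```text
gap line pt z.04 [[0.5822 0.1333 0.04  ]] ends of left stripe [[0.6126 0.1384 0.04  ]
 [0.5526 0.1315 0.04  ]]
254.8122437150827 278.17994463439965
[   0    0    0    0    0    0    2   23   16   18   14  183  139  102
 1009  829  121  141  237  281  474   11]
185 [ 20  11  22  40 598] ((397.4111633300781, 359.6055603027344), (66.29399871826172, 30.43741798400879), 7.599974632263184) [0.3971 0.3596 0.034 ]
195 [ 21  12  20  39 519] ((396.9036560058594, 359.39239501953125), (64.54948425292969, 27.858245849609375), 7.3588080406188965) [0.3967 0.3594 0.034 ]
205 [31 21  7 27 68] ((390.90142822265625, 353.92877197265625), (46.50448989868164, 6.644107341766357), 7.230520248413086) [0.3913 0.3536 0.034 ]
```

```bash
python3 -m creep '1 0.5 0.01 0 0;1 0.8 0.01 0.3 0;1 0.82 0.01 0.6 0;1 0.82 0.01 0.7 0;1 0.82 0.01 0.7 0;1 0.82 0.01 0.7 0'
```

```text
clock: 17.27
eef_pos: [0.3985, 0.3601, 0.0649]
tool_rot: [0.656, 0.755, 0.007, -0.01]
ft_force: [0.7, -0.5, -0.3]
grip_width: 0.0855
grasp_force: 0.0
```

```bash
python3 -m creep '1 0 -0.007 0.12 0;1 0 -0.007 0.24 0;1 0 -0.007 0.24 0;0 0 -0.007 0.24 0;0 0 -0.007 0.24 0;0 0 -0.007 0.24 0'; python3 -m creep '0 0 0 -0.3 0;0 0 0 -0.6 0;0 0 0 -0.6 0;0 0 0 -0.6 0'; python3 - <<'E'
from h import *
top()
for c in("top","scene"):
    camera(c); print([(d["at"],d["conf"]) for d in spot_point("channel",c)+spot_point("channel_back",c)])
E
```

```text
clock: 18.02
eef_pos: [0.3972, 0.3614, 0.0293]
tool_rot: [0.656, 0.755, 0.008, -0.009]
ft_force: [-0.6, -0.2, 5.1]
grip_width: 0.0668
grasp_force: 67.3
clock: 18.52
eef_pos: [0.3963, 0.3585, 0.117]
tool_rot: [0.656, 0.755, 0.006, -0.01]
ft_force: [0.2, 0.0, -1.2]
grip_width: 0.0665
grasp_force: 68.0
t 18.525 tcp [0.3963 0.3585 0.117 ] toolx deg 98.05846271140759 w 0.06648237530000056 F [ 0.153   0.0113 -1.2116]
[]
[([0.3983, 0.337, 0.1016], 0.72), ([0.3933, 0.3555, 0.1177], 0.61)]
```

```bash
python3 -m creep '0 -0.4 0.25 0 0;0 -0.8 0.5 0 0;0 -0.9 0.6 0 0;0 -0.9 0.6 0 0'; python3 -m creep '0 -0.3 0.2 0 0;0 -0.6 0.35 0 0;0 -0.74 0.42 0 0;0 -0.74 0.42 0 0;0 -0.74 0.42 0 0;0 -0.74 0.42 0 0'; python3 - <<'E'
from h import *
top()
im=camera("top");print([(d["at"],d["conf"]) for d in spot_point("channel_back","top")])
for d in cut_out("channel","top")[:1]:
    v,u=np.nonzero(d["pixels"]); print(d["conf"],len(u),u.min(),u.max(),v.min(),v.max())
camera("scene");print([(n,d["at"],d["conf"]) for n in("channel_back","cap_done","base_right") for d in spot_point(n,"scene")])
E
```

```text
clock: 19.32
eef_pos: [0.5062, 0.2355, 0.1129]
tool_rot: [0.657, 0.754, 0.005, -0.01]
ft_force: [-1.2, 0.3, -1.8]
grip_width: 0.0665
grasp_force: 67.9
clock: 20.08
eef_pos: [0.5815, 0.1381, 0.1109]
tool_rot: [0.655, 0.756, 0.006, -0.01]
ft_force: [-0.2, -0.2, -1.3]
grip_width: 0.0666
grasp_force: 67.9
t 20.075 tcp [0.5815 0.1381 0.1109] toolx deg 98.18727645497907 w 0.0665600105344715 F [-0.2302 -0.1815 -1.3358]
[([0.5827, 0.1376, 0.1156], 0.48)]
0.45 75 372 377 172 189
[('channel_back', [0.5802, 0.1362, 0.1141], 0.92), ('cap_done', [0.582, 0.171, 0.0161], 0.94), ('base_right', [0.5817, 0.1534, 0.0057], 0.69), ('base_right', [0.582, 0.1137, 0.0081], 0.68), ('base_right', [0.5308, 0.3154, 0.0035], 0.61)]
```

```bash
python3 -m creep '0 -0.02 0.004 0.12 0;0 -0.02 0.004 0.23 0;0 -0.02 0.004 0.23 0;0 -0.02 0.004 0.23 0;0 -0.02 0.004 0.23 0'; python3 - <<'E'
from h import *
top()
camera("top");print([(d["at"],d["conf"]) for d in spot_point("channel_back","top")])
im=camera("scene");print([(d["at"],d["conf"]) for d in spot_point("channel_back","scene")])
u,v=proj("scene",[[.582,.135,.05]])[0].astype(int)
cv2.imwrite("pics/k.png",cv2.resize(im[v-40:v+40,u-50:u+50],(750,600),interpolation=cv2.INTER_CUBIC)[:,:,::-1])
E
```

```text
clock: 21.05
eef_pos: [0.5838, 0.1347, 0.0771]
tool_rot: [0.656, 0.755, 0.006, -0.009]
ft_force: [0.0, -0.6, -1.0]
grip_width: 0.0664
grasp_force: 67.9
t 21.05 tcp [0.5838 0.1347 0.0771] toolx deg 98.06587535712652 w 0.0664148773961299 F [ 0.0198 -0.6344 -1.0078]
[([0.581, 0.134, 0.0782], 0.43)]
[([0.5829, 0.1137, 0.0623], 0.75), ([0.583, 0.1342, 0.079], 0.73)]
```

View pics/k.png

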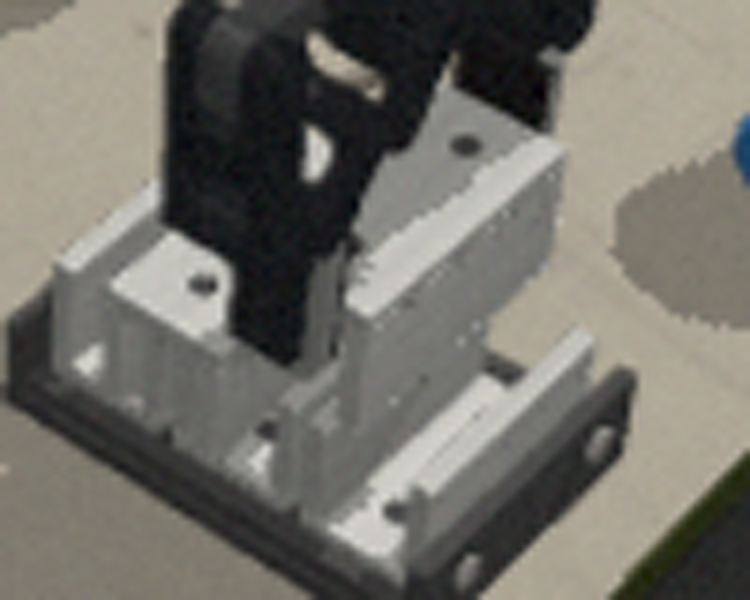

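The channel hangs legs down over the free leg pair, with its front end at about (350,300) and the stripe legs beneath. Alignment looks right, so I'll lower it while watching the force.

```bash
python3 -m creep '0 0 -0.005 0.04 0;0 0 -0.005 0.08 0;0 0 -0.005 0.1 0;0 0 -0.005 0.1 0'
```

```text
clock: 21.75
eef_pos: [0.5819, 0.1347, 0.0607]
tool_rot: [0.656, 0.755, 0.005, -0.01]
ft_force: [-0.1, 0.5, -1.2]
grip_width: 0.0665
grasp_force: 67.9
```

It has entered without contact. Continuing down.

```bash
python3 -m creep '0 0 0 0.05 0;0 0 0 0.09 0;0 0 0 0.12 0;0 0 0 0.12 0;0 0 0 0.12 0'
```

```text
clock: 22.38
eef_pos: [0.5823, 0.1351, 0.0434]
tool_rot: [0.656, 0.755, 0.006, -0.01]
ft_force: [0.9, 1.0, -1.3]
grip_width: 0.0665
grasp_force: 67.9
```

```bash
python3 -m creep '0 0 0 0.01 0;0 0 0 0.02 0;0 0 0 0.02 0'; 
```

```text
clock: 22.75
eef_pos: [0.5825, 0.1352, 0.0414]
tool_rot: [0.656, 0.755, 0.006, -0.009]
ft_force: [-2.9, -1.0, 4.3]
grip_width: 0.0666
grasp_force: 68.4
```

Contact is at the expected depth. Releasing, then straight up and away.

```bash
python3 -m creep '1 0 0 0 0;1 0 0 0 0;1 0 0 0 0;1 0 0 0 0;1 0 0 -0.2 0;1 0 0 -0.5 0;1 0 0 -0.8 0;1 -0.5 -0.5 -1 0;1 -0.9 -0.9 -1 0;1 -0.9 -0.9 -1 0;1 -0.9 -0.9 -1 0;1 -0.9 -0.9 -1 0'; python3 - <<'E'
from h import *
ims=[]
for c in("top","scene"):
    im=camera(c);print(c,[(n,d["at"],round(d["conf"],2)) for n in("channel_back","channel","cap_done","base_right","base_mid","base_left","side_cutter","tape_electrical") for d in spot_point(n,c)[:3] if d["at"][2]>-.02])
    u,v=proj(c,[[.582,.15,.03]])[0].astype(int)
    ims.append(cv2.resize(im[v-40:v+40,u-53:u+53],(795,600),interpolation=cv2.INTER_CUBIC)[:,:,::-1])
cv2.imwrite("pics/z.png",cv2.resize(np.vstack(ims),(450,600*450//397//1 if 0 else 600)))
cv2.imwrite("pics/z.png",cv2.resize(np.hstack(ims),(800,302)))
E
```

```text
clock: 24.25
eef_pos: [0.4689, -0.0208, 0.1883]
tool_rot: [0.656, 0.755, 0.006, -0.009]
ft_force: [0.9, 0.2, -0.8]
grip_width: 0.0854
grasp_force: 0.0
top [('channel_back', [0.5811, 0.1362, 0.0472], 0.87), ('channel', [0.5848, 0.1178, 0.0274], 0.87), ('cap_done', [0.5771, 0.1669, 0.0118], 0.69), ('base_right', [0.5336, 0.3164, -0.0022], 0.81), ('base_right', [0.5837, 0.1142, 0.0074], 0.49), ('base_mid', [0.5859, 0.1152, 0.0272], 0.64), ('base_left', [0.5774, 0.1843, 0.0087], 0.77), ('side_cutter', [0.3918, 0.133, -0.0045], 0.77), ('tape_electrical', [0.6552, 0.3214, 0.0012], 0.83), ('tape_electrical', [0.3921, 0.1348, -0.0034], 0.31)]
scene [('channel_back', [0.5797, 0.1335, 0.0454], 0.68), ('channel', [0.5838, 0.114, 0.0283], 0.68), ('cap_done', [0.5806, 0.1709, 0.015], 0.86), ('base_right', [0.5294, 0.3202, 0.0031], 0.79), ('base_right', [0.6528, 0.3186, 0.0023], 0.44), ('base_mid', [0.5821, 0.1542, 0.0068], 0.66), ('base_left', [0.5753, 0.1812, 0.0107], 0.9), ('side_cutter', [0.3928, 0.1314, -0.0017], 0.7), ('tape_electrical', [0.6534, 0.3228, 0.0016], 0.93)]
```

The numbers agree: the channel back is at (0.580, 0.135, 0.046), which is the free place at nested height, level, and the cutter and tape have not moved. Handing in.

```bash
python3 -c "
from workcell import ticket
print(ticket.job_done())"
```

```text
the job is handed in; nothing more can be done
None
```

The channel is turned legs down and nested in the cradle's free place, with its top measured at about 46 mm and the cutter and tape where they lay, and the job is handed in (about 24 s of 51 s used); the hand-in returned no verdict.

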